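Set the weld-pulse dial four clicks up and store it

ROBOT

A 6-joint arm with a two-finger parallel gripper is mounted at the origin on a cart in front of the work surface, level with it; the furniture and walls round the work are solid. World frame = base frame: x ahead of the robot, y to its left, z up, the work surface at z = 0. Lengths are in mm, angles in rad, forces in N, time in s.
With the tool pointing down it reaches from about 350 to 775 mm from the base axis. Payload 7.3 kg.
Tool frame: the origin (TCP) lies at the very end of the fingers, on their centre line; the grasp point (between the pads) lies 19 mm behind it; z points along the fingers, y is the line along which they close (so a half turn about z gives the same grasp; the last joint's range is limited). The gripper opens to 92 mm and grips with 3 to 60 N. Pads are 19 mm wide; open, the fingers measure 130 mm over their backs; the gripper's body (75 mm by 190 mm) begins 47 mm behind the grasp point.
Start: joints at [-0.146, 0.342, 1.524, -0, 1.275, -0.146], TCP at [525.019, 0.019, 226.741] pointing down, gripper open.
Joint ranges: [-2.53, 2.53], [-0.77, 2.02], [0.04, 2.7], [-1, 4.14], [0.28, 2.66], [-3.11, 3.11]. Speed limits (rad/s): [2.57, 2.57, 3.14, 3.14, 3.14, 3.14].

INTERFACE

Orientations are given as [roll, pitch, yaw] about the fixed x, y, z axes, in that order (R = Rz(yaw) Ry(pitch) Rx(roll)).
In Python, from plant import bot gives the robot as it stands.
- The arm moves only by the tool jog_arm, never from a script. Its argument "targets" is a list of rows, each an object with "xyz": the shift along the tool's x, y, z as a fraction of full scale, a list of three; "spin": the turn about the tool's z as a fraction of full scale. In form: [{"xyz": [x, y, z], "spin": spin}, ...]. A call has exactly 10 rows; each row shifts and turns the commanded pose from where the row before left it, along the tool's axes as they then stand; what a row does not reach is not made up. Full scale, the value 1, is 80 mm for a shift and 0.1 rad for a turn. A row lasts 1/8 s, in which the tool goes at most 62.5 mm and 10.7 degrees, less where a joint would pass 70% of its speed; a pose out of reach is approached as far as the arm can. A call with a number of a shift or a turn outside -1 to 1 is refused whole. A call with a gripper value outside its range is refused whole. "gripper" is the opening in per cent of the stroke, from 0 (shut) to 100 (fully open), set as the call begins (left out, the last holds). The fingers move at their own pace and stop on an object; the grip force is fixed at half the most. Time passes only in rows, so rows that do not move let the fingers close, or fill a call up. It gives the time, the measured TCP pose, the force, the opening and the grip force at its end, in the units of the state.
- bot.get_obs(): the state, without advancing time (a new reading comes with each control period).
- bot.capture(name): name is "scene" or "side" or "wrist"; returns the picture (384x512x3 uint8, blue, green, red); there is no depth.
- bot.get_calibration(name): a dict with "vfov" (degrees; the focal length in pixels is half the picture's height over the tangent of half this angle, whatever the lens; pixels are square), "cx", "cy" (the principal point, pixels), "eye" and "rotation" of the camera in the world. Camera axes: x right, y down, z forward; pixel columns grow to the right and rows downward; lengths in mm; the calibration is good to about 2 mm. A picture is of the moment at which its call begins: read the wrist's pose just before it. get_calibration takes no time and is no camera call; for the wrist camera it gives the pose at the moment of the call.
- bot.close_job(): hands the job in; it is judged then, once.
The state is a dict: "time": time; "joint_positions": joint angles; "dq": joint speeds; "tau": joint torques, N m; "tool_pos": TCP position; "tcp_rot": TCP orientation; "contact_force": force on the tool from outside, world axes, zero at the start; "moment": the same for the moment, N m; "grip_width": finger opening in mm; "finger_force": force on a finger pad.
Only numpy, scipy, OpenCV 4.12 (cv2) and the standard library are available. Lean on these libraries where they do the work, as an engineer would, in place of code of your own. Each camera call takes 0.05 s, during which the arm holds its last target. There are 200 camera calls.

TASK

Raise the weld-pulse preset by four: with a fingertip, gently push the four-armed click-stop dial round clockwise (seen from above) by exactly four clicks, stopping at the fourth without running past it. Then press the button on the button unit fully down to store the setting, and let it come up again. Only touch and push: do not pull the dial up, and leave the round knob and everything lying about as they are.

Things in the scene. Friction and masses are not known exactly. Their poses are not given: they have to be found in the camera images.
- dial_pod: Grey round housing of the click-stop dial, fixed to the bench: foot 130 mm across, top face 114 mm across at 34 mm above the bench, with 18 white tick marks. Origin on its axis at bench level. Its yaw is arbitrary. The three housings look the same and their places vary and are exchanged from run to run.
- dial_axis (a point): Point on the dial's vertical turning axis, at the top of its hub, 68 mm above the bench. The black hub is 42 mm across (48 mm near the housing).
- dial_tip (a point): End of the dial arm that bears a white line, 60 mm out from the axis, 64 mm above the bench; it turns with the dial. The dial has four equal black arms at 90 degrees to one another, each 15 mm wide with a round end, reaching 60 mm out; they occupy heights 46 to 64 mm above the bench, with 12 mm of air between arms and housing and an open gap between neighbouring arms in which a fingertip fits.
- dial (a joint): Dial angle, rad: 0 at the start (a click position), growing as the dial turns clockwise seen from above. Click positions every 0.349 rad (20 degrees); four clicks clockwise is 1.396. A spring ball holds each click: it takes about 4 N sideways at 50 mm from the axis to leave one, and past half way the dial snaps on to the next by itself.
- dial_lift (a joint): How far the dial is pulled up, m: 0 is down in its seat, where an 8 N spring keeps it; at most 0.012. It should stay down.
- knob_pod: The same grey round housing (130 mm across, top 34 mm above the bench), but carrying a plain round black ribbed knob 80 mm across whose top is 62 mm above the bench. Origin on its axis at bench level. To be left alone.
- knob_edge (a point): Point on the rim of the round knob, 38 mm from its axis, at the end of its white line, 60 mm above the bench; turns with the knob.
- button_pod: The same grey round housing (130 mm across, top 34 mm above the bench), with one large round black push button, 40 mm across, in an aluminium collar at its centre. Origin on its axis at bench level.
- store_top (a point): Centre of the top face of the push button; it is pressed straight down.
- store (a joint): Travel of the push button, m: 0 up, 0.006 fully down; spring return, about 5 N at full travel.
- multimeter: Bystander: hand multimeter, 165x82x43 mm. Origin at the centre of its underside. To be left where it is.
- electrode_box: Bystander: grey lidded box, 108x152x42 mm. Origin at the centre of its underside. To be left where it is.
- tape_roll: Bystander: roll of amber tape, 72 mm across and 25 mm. Origin at the centre of its underside. To be left where it is.
- cell: Bystander: cylindrical battery cell standing upright, 22 mm across and 70 mm. Origin at the centre of its underside. To be left where it is.
- eraser: Bystander: eraser, 29x44x13 mm. Origin at the centre of its underside. To be left where it is.
- flush_cutter: Bystander: flush cutter lying flat, 54x142x12 mm. Origin at the centre of its underside. To be left where it is.

How it is judged (in metres and radians):
On the way, in this order (a step that is already met when the one before it is completed fails the run):
1. the dial rests four clicks clockwise of its start, the button still up (value of joint dial between 1.2764 and 1.5164 rad and value of joint store below 0.002 m), for 0.3 s.
2. the button is pressed down, the dial still at four clicks (value of joint dial between 1.2764 and 1.5164 rad and value of joint store above 0.0045 m), for 0.05 s.
At the end, for the whole second after the job is handed in: The dial is at rest four clicks clockwise of its start (1.396 rad, within 0.12 rad) and down in its seat (within 3 mm), and the button has come up again (less than 2 mm down) (all of step 1 and value of joint dial_lift below 0.003 m and velocity of joint dial between -0.05 and 0.05 rad/s); the robot touches nothing.
It fails at once if the dial runs past the fourth click, more than half way to the fifth (value of joint dial above 1.58841 rad).
It fails at once if the button is pressed while the dial is not at four clicks (value of joint store above 0.003 m and not (value of joint dial between 1.2764 and 1.5164 rad)).
It fails at once if the dial is pulled up by more than 5 mm (value of joint dial_lift above 0.005 m).
It fails at once if the dial is pushed with more than 30 N (contact force between the fingers and dial_pod above 30 N).
It fails at once if a bystander is moved by more than 20 mm, or the round knob is turned (its rim moves by more than 8 mm) (distance of any of multimeter, electrode_box, tape_roll, cell, eraser, flush_cutter from where it was at the start of the episode above 0.02 m or distance of knob_edge from where it was at the start of the episode above 0.008 m).
It also fails if it takes over 45 s, if anything falls off the work surface, if the arm or the gripper's body presses on something with over 40 N, if the wrist force passes 120 N, or if a joint passes its speed limit or range.

## Working session

There is one attempt and no reset: what is moved stays moved. The work goes in short steps, Python scripts to look and compute and a tool call to move; the robot and the scene stay as the last step left them, time stands still between calls to the robot, and variables do not carry over. Pictures are saved under pics/ and viewed, at most 10 in all, crops included, and the job is handed in when it is done.

Besides the shell and the picture viewer there is one more tool, called as name(argument=value, ...), one argument or row to a line, values as JSON. jog_arm: Moves the arm, as the interface text tells. Shift numbers are shares of 80 mm and turn numbers shares of 0.1 rad, none past 1 either way. Its arguments: {"type":"object","properties":{"targets":{"type":"array","items":{"type":"object","properties":{"xyz":{"type":"array","items":{"type":"number"}},"spin":{"type":"number"}}}},"gripper":{"type":"number"}},"required":["targets"]}

```bash
mkdir -p pics
python3 - <<'E'
from plant import bot
import cv2
o=bot.get_obs();print(o['time'],o['tool_pos'],o['tcp_rot'],o['grip_width'])
for n in ("scene","side","wrist"):
    c=bot.get_calibration(n);print(n,c)
    cv2.imwrite(f"pics/{n}0.png",bot.capture(n))
a=cv2.imread("pics/scene0.png");cv2.imwrite("pics/s0.png",cv2.resize(a,(800,600),interpolation=cv2.INTER_CUBIC))
a=cv2.imread("pics/wrist0.png");cv2.imwrite("pics/w0.png",cv2.resize(a,(800,600),interpolation=cv2.INTER_CUBIC))
E
```

```text
0.0 [5.24594066e+02 7.23761716e-02 2.26047275e+02] [-3.14007919e+00 -2.12143147e-04  1.57079947e+00] 91.87187651920982
scene {'vfov': 56.08748049239591, 'cx': 250.63121864035642, 'cy': 189.7883640095046, 'eye': array([ 131.92780068, -835.35747505,  881.19307646]), 'rotation': array([-2.3148287 ,  0.01370795, -0.47323832])}
side {'vfov': 55.89385079168999, 'cx': 250.36756637901837, 'cy': 196.9077068484518, 'eye': array([ 174.00285505, -776.7646135 ,  663.23770136]), 'rotation': array([-2.20316529,  0.01682201, -0.4923311 ])}
wrist {'vfov': 64.30163761624736, 'cx': 253.24065305705386, 'cy': 188.86841982384112, 'eye': array([525.24442175,  70.91329335, 384.41286834]), 'rotation': array([ 2.87652519e+00, -1.75475601e-04, -6.85197136e-04])}
```

View pics/s0.png

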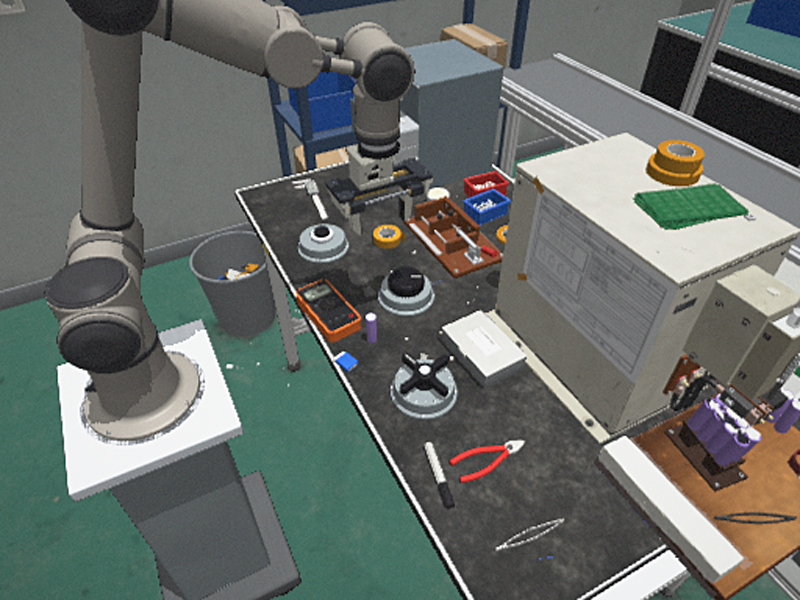

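View pics/w0.png

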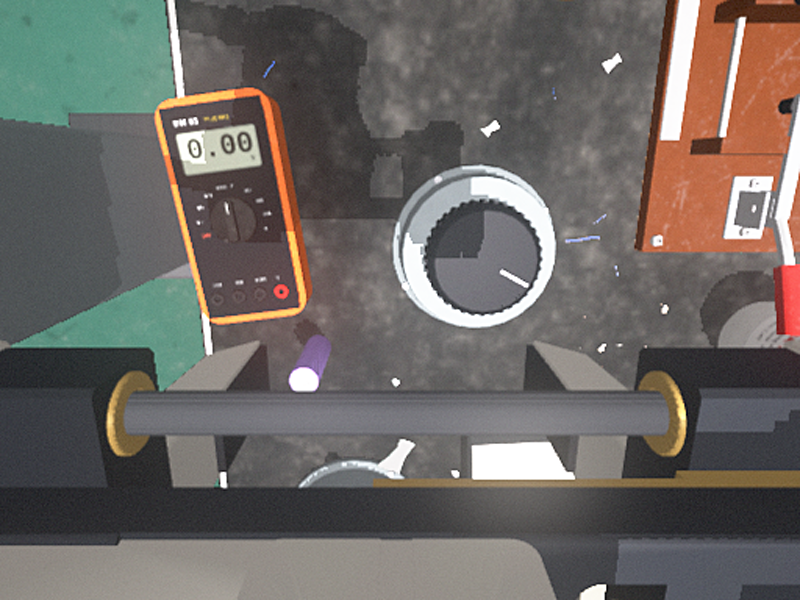

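The scene picture shows the dial at about (424,378), the knob at (406,285) and the button at (322,238), all in 800x600 pixels. In the wrist view the knob is at (482,256), with the multimeter to its left. Next I'll locate the dial and button in enlarged crops.

```bash
cat > h.py <<'E'
import numpy as np,cv2
from scipy.spatial.transform import Rotation as R
def ray(c,u,v):
    f=192/np.tan(np.radians(c['vfov'])/2)
    d=R.from_euler('xyz',c['rotation']).as_matrix()@np.array([(u-c['cx'])/f,(v-c['cy'])/f,1])
    return np.array(c['eye']),d
def onz(c,u,v,z):
    e,d=ray(c,u,v);return (e+d*(z-e[2])/d[2])[:2].round(1)
def proj(c,P):
    f=192/np.tan(np.radians(c['vfov'])/2)
    q=R.from_euler('xyz',c['rotation']).as_matrix().T@(np.array(P,float)-c['eye'])
    return q[0]/q[2]*f+c['cx'],q[1]/q[2]*f+c['cy']
E
python3 - <<'E'
from h import *
from plant import bot
c=bot.get_calibration("scene")
k=.64
for n,u,v,z in (("dial hub",424,369,68),("button",321,230,45),("knob",405,277,62),("ebox",484,338,42),("wbox bottom left",500,325,0)):
    print(n,onz(c,u*k,v*k,z))
s=cv2.imread("pics/scene0.png");d=cv2.imread("pics/side0.png")
cs=bot.get_calibration("side")
h=onz(c,424*k,369*k,68);u,v=map(int,proj(cs,[*h,60]));print("side",u,v)
A=cv2.resize(s[210:270,245:297],(400,461),interpolation=cv2.INTER_CUBIC)
x0,y0=u-32,v-32
B=cv2.resize(d[y0:y0+60,x0:x0+52],(400,461),interpolation=cv2.INTER_CUBIC);print(x0,y0)
cv2.imwrite("pics/d0.png",np.hstack([A,B]))
E
```

```text
dial hub [ 487.  -250.2]
button [491.4 282.7]
knob [583.3   5.3]
ebox [ 646.3 -217.3]
wbox bottom left [ 724.7 -170.3]
side 266 249
234 217
```

View pics/d0.png

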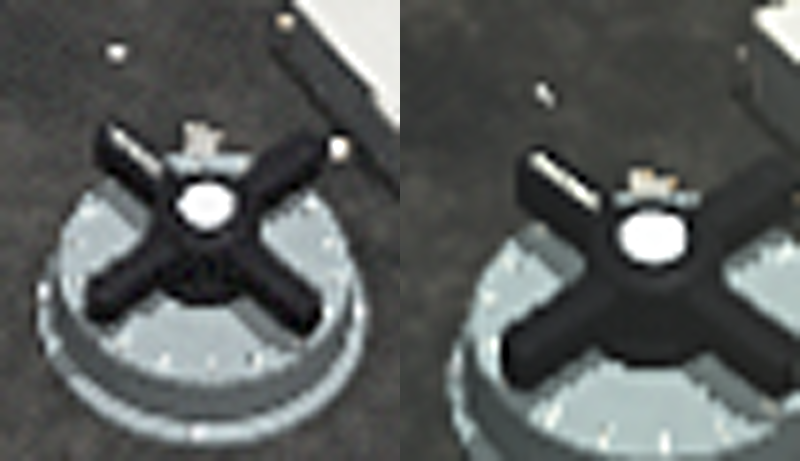

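In the crop, the hub's white cap is at scene pixel (271.7,236.7). The arm with the white line ends at about (259.6,226.9), and the other arms sit at 90° steps from it. I'll move the wrist camera over the dial to refine this.

jog_arm(
  targets=[
    {"xyz":[-0.4,-0.05,0],"spin":0},
    {"xyz":[-0.4,-0.05,0],"spin":0},
    {"xyz":[-0.4,-0.05,0],"spin":0},
    {"xyz":[-0.4,-0.05,0],"spin":0},
    {"xyz":[-0.4,-0.05,0],"spin":0},
    {"xyz":[-0.4,-0.05,0],"spin":0},
    {"xyz":[-0.4,-0.05,0],"spin":0},
    {"xyz":[-0.4,-0.05,0],"spin":0},
    {"xyz":[-0.4,-0.05,0],"spin":0},
    {"xyz":[0,0,0],"spin":0},
  ],
  gripper=30,
)

```text
time: 1.4
tool_pos: [488.4, -289.8, 226.1]
tcp_rot: [-3.141, -0.0, 1.568]
contact_force: [-0.3, -0.1, -0.7]
grip_width: 27.6
finger_force: 0.0
```

Run:
```python
from h import *
from plant import bot
import pickle
o=bot.get_obs();c=bot.get_calibration("wrist");print(o['tool_pos'],o['tcp_rot'],o['grip_width'],o['joint_positions'])
a=bot.capture("wrist");pickle.dump((o,c),open("w1.pkl","wb"));cv2.imwrite("pics/wr1.png",a)
print(proj(c,[487,-250,68]))
cv2.imwrite("pics/w1.png",cv2.resize(a,(800,600),interpolation=cv2.INTER_CUBIC))
```

```text
[ 488.41971475 -289.76075331  226.09608759] [-3.14094597e+00 -1.98529820e-04  1.56797725e+00] 27.61730314996669 [-6.70250968e-01  4.21875759e-01  1.40333548e+00 -2.52433283e-04
  1.31701222e+00 -6.67368496e-01]
(np.float64(251.03263238026577), np.float64(137.34881543161805))
```

View pics/w1.png

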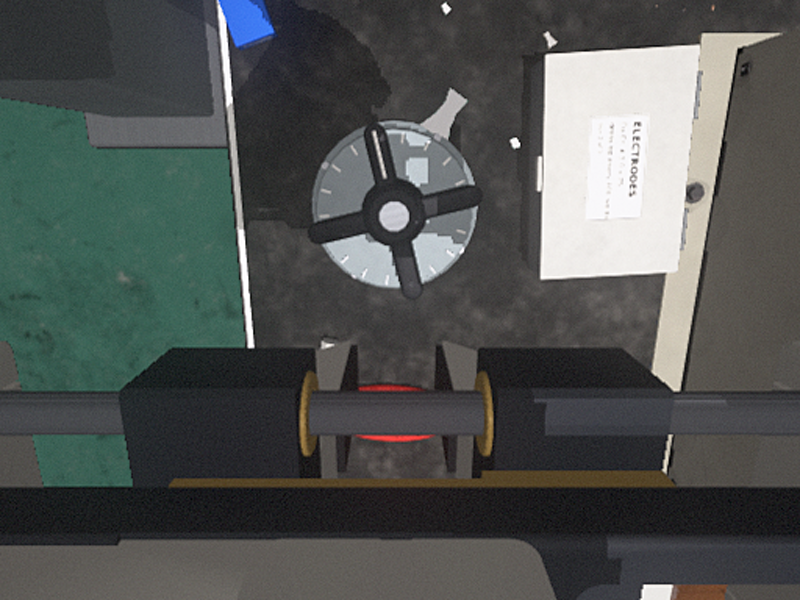

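The wrist view (800x600) puts the hub at (394,215). The arm ends are at (375,124) for the white line, then (481,194), (413,297) and (310,234). The electrode box is to the right at x 522-700.

Run:
```python
from h import *
import pickle
o,c=pickle.load(open("w1.pkl","rb"));k=.64
h=onz(c,394*k,215*k,68);T=np.array([onz(c,u*k,v*k,64) for u,v in((375,124),(481,194),(413,297),(310,234))])
print(h,T,T.mean(0))
for t in T: d=t-T.mean(0);print(np.hypot(*d),np.degrees(np.arctan2(d[1],d[0])))
```

```text
[ 488.2 -250.3] [[ 476.4 -193.4]
 [ 545.4 -237.2]
 [ 501.1 -307.3]
 [ 431.6 -263.1]] [ 488.625 -250.25 ]
58.14957544986896 102.13604760550096
58.25549866750776 12.944856887837405
58.3980147350918 -77.66540550989566
58.45488110500266 -167.30108888521693
```

jog_arm(
  targets=[
    {"xyz":[-0.115,0.134,0],"spin":0},
    {"xyz":[0,0,0],"spin":-0.73},
    {"xyz":[0,0,0],"spin":-0.73},
    {"xyz":[0,0,0],"spin":-0.74},
    {"xyz":[0,0,0.4],"spin":0},
    {"xyz":[0,0,0.4],"spin":0},
    {"xyz":[0,0,0.4],"spin":0},
    {"xyz":[0,0,0.4],"spin":0},
    {"xyz":[0,0,0.15],"spin":0},
    {"xyz":[0,0,0],"spin":0},
  ],
  gripper=30,
)

```text
time: 2.7
tool_pos: [499.8, -296.4, 86.6]
tcp_rot: [-3.141, -0.001, 1.792]
contact_force: [0.8, -0.2, 0.4]
grip_width: 27.4
finger_force: 0.0
```

Run:
```python
from h import *
from plant import bot
o=bot.get_obs();c=bot.get_calibration("wrist");print(o['tool_pos'],o['tcp_rot'],o['grip_width'])
a=bot.capture("wrist");s=bot.capture("side");d=bot.capture("scene")
M=R.from_euler('xyz',o['tcp_rot']).as_matrix();rel=M.T@(np.array([488.4,-250.2,68])-o['tool_pos']);print("hub in tool",rel, "toolx deg",np.degrees(np.arctan2(M[1,0],M[0,0])))
print("hub,tip pix",proj(c,[488.4,-250.2,68]),proj(c,[501.3,-308.8,64]))
cv2.imwrite("pics/w2.png",np.hstack([cv2.resize(a,(480,360)),cv2.resize(s[200:320,200:300],(300,360),interpolation=cv2.INTER_CUBIC)]))
```

```text
[ 499.82620655 -296.41812708   86.58791763] [-3.14109304e+00 -8.90729140e-04  1.79151157e+00] 27.44137621312503
hub in tool [47.58186271 -1.02128896 18.63082015] toolx deg 102.64605202098687
hub,tip pix (np.float64(250.26877279642937), np.float64(147.3507510968087)) (np.float64(250.2462351342884), np.float64(239.96923631651714))
```

View pics/w2.png

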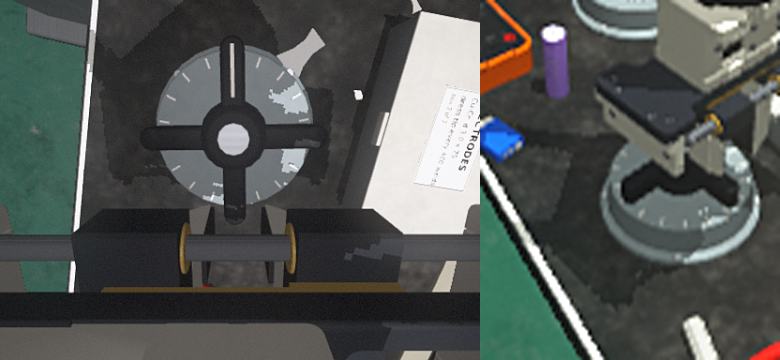

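The hub is at about (248.5,148.3) in wrist pixels, within 1–2 mm of the prediction. The arm runs straight down between the open fingers, so I'll descend to straddle it.

jog_arm(
  targets=[
    {"xyz":[-0.015,-0.015,0],"spin":0},
    {"xyz":[0,0,0.09],"spin":0},
    {"xyz":[0,0,0.09],"spin":0},
    {"xyz":[0,0,0.09],"spin":0},
    {"xyz":[0,0,0.09],"spin":0},
    {"xyz":[0,0,0.09],"spin":0},
    {"xyz":[0,0,0],"spin":0},
    {"xyz":[0,0,0],"spin":0},
    {"xyz":[0,0,0],"spin":0},
    {"xyz":[0,0,0],"spin":0},
  ],
)

```text
time: 4.1
tool_pos: [499.0, -298.7, 51.0]
tcp_rot: [3.141, 0.0, 1.791]
contact_force: [-0.8, 0.0, 0.0]
grip_width: 27.5
finger_force: 0.0
```

jog_arm(
  targets=[
    {"xyz":[0.001,-0.0305,0],"spin":0.5},
    {"xyz":[0.001,-0.0305,0],"spin":0.5},
    {"xyz":[0.001,-0.0305,0],"spin":0.5},
    {"xyz":[0.001,-0.0305,0],"spin":0.5},
    {"xyz":[0.001,-0.0305,0],"spin":0.5},
    {"xyz":[0.001,-0.0305,0],"spin":0.5},
    {"xyz":[0.001,-0.0305,0],"spin":0.5},
    {"xyz":[0.001,-0.0305,0],"spin":0.5},
    {"xyz":[0.001,-0.0305,0],"spin":0.5},
    {"xyz":[0.001,-0.0305,0],"spin":0.5},
  ],
)

```text
time: 5.35
tool_pos: [475.1, -297.8, 51.0]
tcp_rot: [3.14, 0.0, 1.289]
contact_force: [4.2, 0.8, -1.3]
grip_width: 27.8
finger_force: 1.9
```

```bash
cat > st.py <<'E'
from h import *
from plant import bot
o=bot.get_obs();M=R.from_euler('xyz',o['tcp_rot']).as_matrix()
print(o['time'],"hub in tool",M.T@(np.array([488.4,-250.2,68])-o['tool_pos']),"turned",102.4-np.degrees(np.arctan2(M[1,0],M[0,0])),o['contact_force'],o['moment'])
E
python3 st.py
```

```text
5.35 hub in tool [ 49.44541753  -0.48131665 -16.9915784 ] turned 28.547365419076556 [ 4.15005225  0.79164372 -1.25682712] [ 0.25479888 -0.73387045  0.02724095]
```

jog_arm(
  targets=[
    {"xyz":[0.001,-0.0305,0],"spin":0.5},
    {"xyz":[0.001,-0.0305,0],"spin":0.5},
    {"xyz":[0.001,-0.0305,0],"spin":0.5},
    {"xyz":[0.001,-0.0305,0],"spin":0.5},
    {"xyz":[0.001,-0.0305,0],"spin":0.5},
    {"xyz":[0.001,-0.0305,0],"spin":0.5},
    {"xyz":[0.001,-0.0305,0],"spin":0.5},
    {"xyz":[0.001,-0.0305,0],"spin":0.5},
    {"xyz":[0.001,-0.0305,0],"spin":0.5},
    {"xyz":[0.001,-0.0305,0],"spin":0.5},
  ],
)

```text
time: 6.6
tool_pos: [454.7, -285.9, 51.1]
tcp_rot: [3.139, -0.0, 0.789]
contact_force: [1.1, -1.9, -1.3]
grip_width: 27.4
finger_force: 0.8
```

```bash
python3 st.py
```

```text
6.6 hub in tool [ 49.1086477   -1.19437554 -16.8532611 ] turned 57.18277240009165 [ 1.14372296 -1.86747486 -1.30040984] [-0.30697552 -0.14299774  0.0172107 ]
```

jog_arm(
  targets=[
    {"xyz":[0.001,-0.033,0],"spin":0.5},
    {"xyz":[0.001,-0.033,0],"spin":0.5},
    {"xyz":[0.001,-0.033,0],"spin":0.5},
    {"xyz":[0.001,-0.033,0],"spin":0.5},
    {"xyz":[0.001,-0.033,0],"spin":0.5},
    {"xyz":[0.001,-0.033,0],"spin":0.5},
    {"xyz":[0.001,-0.033,0],"spin":0.5},
    {"xyz":[0.001,-0.033,0],"spin":0.5},
    {"xyz":[0,0,0],"spin":0},
    {"xyz":[0,0,0],"spin":0},
  ],
)

```text
time: 7.85
tool_pos: [442.5, -267.9, 50.8]
tcp_rot: [3.141, -0.0, 0.392]
contact_force: [0.3, -0.5, -0.4]
grip_width: 27.4
finger_force: 0.0
```

```bash
python3 st.py
python3 - <<'E'
from h import *
from plant import bot
import pickle
o=bot.get_obs();c=bot.get_calibration("wrist");a=bot.capture("wrist");pickle.dump((o,c),open("w3.pkl","wb"))
cv2.imwrite("pics/w3.png",cv2.resize(a,(800,600),interpolation=cv2.INTER_CUBIC))
E
```

```text
7.85 hub in tool [ 49.23294398   1.15513229 -17.14049405] turned 79.94940636904914 [ 0.3084878  -0.54160097 -0.44860041] [0.02031852 0.04493369 0.00191843]
```

View pics/w3.png

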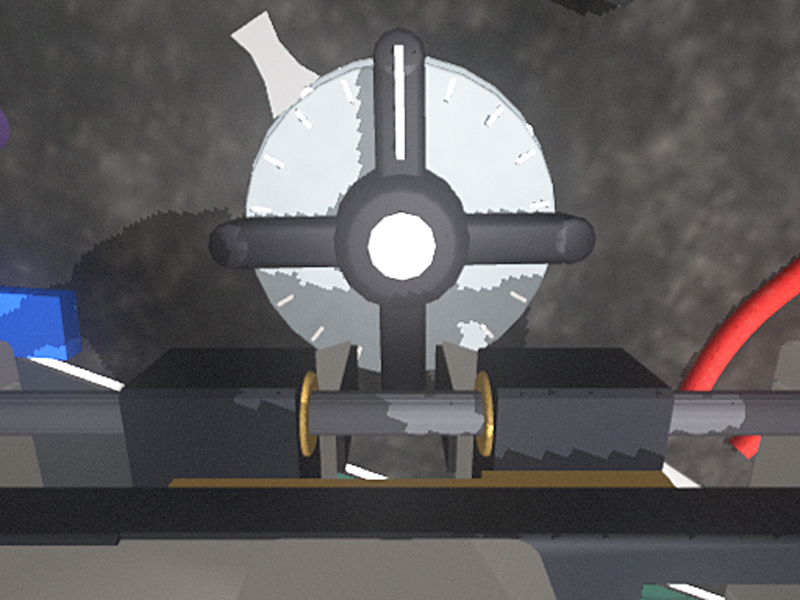

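The white line points straight up the picture, from (398,45) to (401,158), with the hub at (402,245). The tool has turned 80°, so the dial stands at about 79–80°, which is four clicks, and nothing is touching it. I'll lift clear, then go to the button.

jog_arm(
  targets=[
    {"xyz":[0,0,-0.1],"spin":0},
    {"xyz":[0,0,-0.1],"spin":0},
    {"xyz":[0,0,-0.3],"spin":0},
    {"xyz":[0,0,-0.4],"spin":0},
    {"xyz":[0,0,-0.4],"spin":0},
    {"xyz":[0,0,-0.4],"spin":0},
    {"xyz":[0,0,-0.4],"spin":0},
    {"xyz":[0,0,-0.1],"spin":0},
    {"xyz":[0,0,0],"spin":0},
    {"xyz":[0,0,0],"spin":0},
  ],
)

```text
time: 9.15
tool_pos: [441.8, -267.4, 225.4]
tcp_rot: [-3.139, 0.001, 0.391]
contact_force: [-0.7, -0.3, -0.6]
grip_width: 27.0
finger_force: 0.0
```

jog_arm(
  targets=[
    {"xyz":[0.245,-0.61,0],"spin":0},
    {"xyz":[0.245,-0.61,0],"spin":0},
    {"xyz":[0.245,-0.61,0],"spin":0},
    {"xyz":[0.245,-0.61,0],"spin":0},
    {"xyz":[0.245,-0.61,0],"spin":0},
    {"xyz":[0.245,-0.61,0],"spin":0},
    {"xyz":[0.245,-0.61,0],"spin":0},
    {"xyz":[0.245,-0.61,0],"spin":0},
    {"xyz":[0.245,-0.61,0],"spin":0},
    {"xyz":[0.245,-0.61,0],"spin":0},
  ],
  gripper=0,
)

```text
time: 10.4
tool_pos: [437.0, 259.6, 225.5]
tcp_rot: [3.141, 0.002, 0.391]
contact_force: [-0.3, -1.2, 1.1]
grip_width: 0.3
finger_force: 0.0
```

Run:
```python
from h import *
from plant import bot
import pickle
bot.capture("wrist");bot.capture("wrist")
o=bot.get_obs();c=bot.get_calibration("wrist");a=bot.capture("wrist");s=bot.capture("scene");pickle.dump((o,c),open("w4.pkl","wb"));print(o['time'],o['tool_pos'],o['tcp_rot'],o['grip_width'],o['joint_positions'])
b=cv2.resize(s[210:270,245:297],(208,240),interpolation=cv2.INTER_CUBIC)
A=cv2.resize(a,(800,600),interpolation=cv2.INTER_CUBIC);A[360:,592:]=b
cv2.imwrite("pics/w4.png",A)
```

```text
10.5 [436.54938898 262.05782166 225.22059657] [-3.14015802e+00  1.67155323e-03  3.95539376e-01] 0.3621457806766505 [3.89117396e-01 3.15164102e-01 1.56788720e+00 1.49541320e-03
 1.26022241e+00 1.56391734e+00]
```

View pics/w4.png

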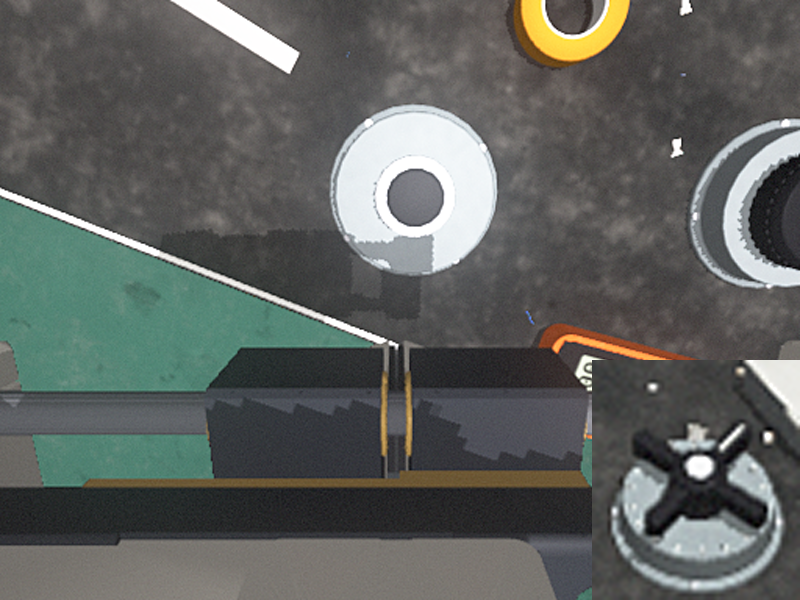

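The inset shows the dial untouched, with its white-line arm now four clicks on. The button is at (415,198) in the 800x600 picture, inside its bright collar.

Run:
```python
from h import *
from plant import bot
import pickle
o,c=pickle.load(open("w4.pkl","rb"));k=.64
M=R.from_euler('xyz',o['tcp_rot']).as_matrix()
for z in (40,45,50,55):
    p=onz(c,415*k,198*k,z);print(z,p,(M.T@(np.array([*p,z])-o['tool_pos'])/80).round(3),proj(bot.get_calibration("scene"),[*p,z]))
s=cv2.imread("pics/scene0.png")[130:175,180:232]
cv2.imwrite("pics/b0.png",cv2.resize(s,None,fx=12,fy=12,interpolation=cv2.INTER_CUBIC))
```

```text
40 [486.8 268.7] [0.615 0.169 2.314] (np.float64(205.80605237746798), np.float64(150.42438670684905))
45 [487. 269.] [0.619 0.166 2.251] (np.float64(205.69983032300925), np.float64(149.33502184954654))
50 [487.2 269.3] [0.623 0.164 2.189] (np.float64(205.59313680758947), np.float64(148.24082190403993))
55 [487.5 269.6] [0.628 0.161 2.126] (np.float64(205.50986738050358), np.float64(147.13459372368993))
```

View pics/b0.png

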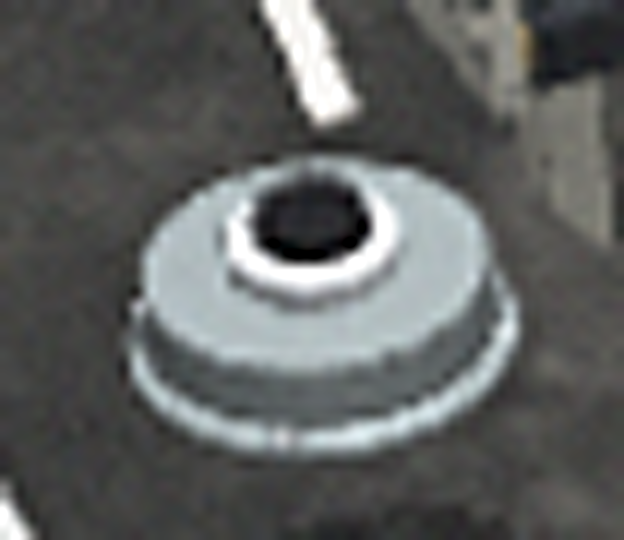

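The button top is centred at (206,148.3) in the scene picture, which gives a height of about 50 mm at (487,269). It stands a little proud of its collar.

jog_arm(
  targets=[
    {"xyz":[0.31,0.08,0],"spin":0},
    {"xyz":[0.31,0.08,0],"spin":0},
    {"xyz":[0,0,0.4],"spin":0},
    {"xyz":[0,0,0.4],"spin":0},
    {"xyz":[0,0,0.4],"spin":0},
    {"xyz":[0,0,0.4],"spin":0},
    {"xyz":[0,0,0.3],"spin":0},
    {"xyz":[0,0,0.1],"spin":0},
    {"xyz":[0,0,0.05],"spin":0},
    {"xyz":[0,0,0],"spin":0},
  ],
)

```text
time: 11.85
tool_pos: [488.8, 264.9, 63.3]
tcp_rot: [3.141, -0.001, 0.39]
contact_force: [-0.1, 0.1, -0.2]
grip_width: 0.4
finger_force: 0.0
```

jog_arm(
  targets=[
    {"xyz":[0,0,0.025],"spin":0},
    {"xyz":[0,0,0.025],"spin":0},
    {"xyz":[0,0,0.025],"spin":0},
    {"xyz":[0,0,0.025],"spin":0},
    {"xyz":[0,0,0.025],"spin":0},
    {"xyz":[0,0,0],"spin":0},
    {"xyz":[0,0,0],"spin":0},
    {"xyz":[0,0,0],"spin":0},
    {"xyz":[0,0,0],"spin":0},
    {"xyz":[0,0,0],"spin":0},
  ],
)

```text
time: 13.1
tool_pos: [488.5, 265.2, 52.8]
tcp_rot: [-3.142, -0.0, 0.391]
contact_force: [0.0, -1.3, 3.5]
grip_width: 0.5
finger_force: 1.7
```

jog_arm(
  targets=[
    {"xyz":[0,0,-0.1],"spin":0},
    {"xyz":[0,-0.045,0],"spin":0},
    {"xyz":[0,0,0.05],"spin":0},
    {"xyz":[0,0,0.025],"spin":0},
    {"xyz":[0,0,0.025],"spin":0},
    {"xyz":[0,0,0.0125],"spin":0},
    {"xyz":[0,0,0.0125],"spin":0},
    {"xyz":[0,0,0],"spin":0},
    {"xyz":[0,0,0],"spin":0},
    {"xyz":[0,0,0],"spin":0},
  ],
)

```text
time: 14.35
tool_pos: [486.9, 268.5, 50.8]
tcp_rot: [-3.141, 0.0, 0.391]
contact_force: [-2.4, 2.8, 5.1]
grip_width: 0.3
finger_force: 2.2
```

jog_arm(
  targets=[
    {"xyz":[0,0,0.0125],"spin":0},
    {"xyz":[0,0,0],"spin":0},
    {"xyz":[0,0,0],"spin":0},
    {"xyz":[0,0,0.0125],"spin":0},
    {"xyz":[0,0,0],"spin":0},
    {"xyz":[0,0,0],"spin":0},
    {"xyz":[0,0,0],"spin":0},
    {"xyz":[0,0,0],"spin":0},
    {"xyz":[0,0,0],"spin":0},
    {"xyz":[0,0,0],"spin":0},
  ],
)

```text
time: 15.6
tool_pos: [487.0, 268.5, 50.1]
tcp_rot: [-3.142, -0.001, 0.391]
contact_force: [-5.7, -0.4, 15.3]
grip_width: 0.5
finger_force: 7.8
```

The force rises smoothly to about 5 N over roughly 6 mm, then jumps to 15 N at z = 50. The button is therefore bottomed out, with its rest height near 56 mm and the collar below 49 mm. I'll release it and lift clear.

jog_arm(
  targets=[
    {"xyz":[0,0,-0.05],"spin":0},
    {"xyz":[0,0,-0.1],"spin":0},
    {"xyz":[0,0,-0.3],"spin":0},
    {"xyz":[0,0,-0.4],"spin":0},
    {"xyz":[0,0,-0.4],"spin":0},
    {"xyz":[0,0,-0.2],"spin":0},
    {"xyz":[0,0,0],"spin":0},
    {"xyz":[0,0,0],"spin":0},
    {"xyz":[0,0,0],"spin":0},
    {"xyz":[0,0,0],"spin":0},
  ],
)

```text
time: 16.85
tool_pos: [486.8, 268.3, 164.0]
tcp_rot: [3.142, 0.001, 0.391]
contact_force: [-0.3, -0.3, 0.0]
grip_width: 0.3
finger_force: 0.0
```

Run:
```python
from plant import bot
import cv2,numpy as np
s=bot.capture("scene");a=bot.capture("wrist")
A=s[205:270,240:300];B=cv2.imread("pics/scene0.png")[205:270,240:300]
f=lambda i:cv2.resize(i,(360,390),interpolation=cv2.INTER_CUBIC)
cv2.imwrite("pics/f.png",np.hstack([f(B),f(A)]))
print(bot.get_obs()['contact_force'],bot.get_obs()['tool_pos'])
```

```text
[0.64144215 0.60581859 0.6408235 ] [486.91084077 268.33859733 164.30401425]
```

View pics/f.png

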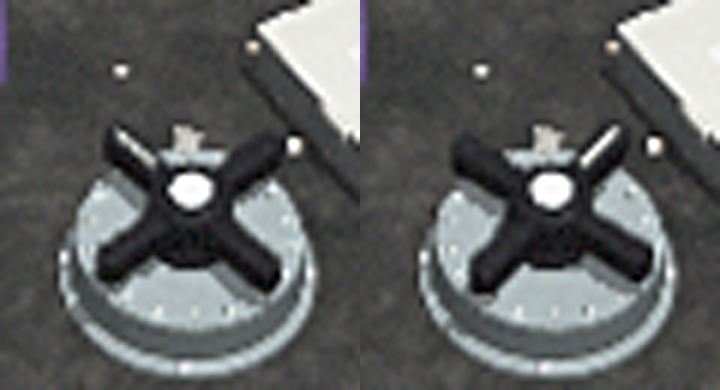

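The before and after views side by side show the white-line arm going from upper left (130,145) to upper right (605,145 in the combined picture). That matches an 80° clockwise turn, and the arm is clear of everything, so I'm handing in.

```bash
python3 -c "
from plant import bot
print(bot.close_job())"
```

```text
the job is handed in; nothing more can be done
None
```

I turned the dial four clicks clockwise, pressed the button to its stop and let it come up, and handed the job in at about 17 s with the arm clear; no verdict was returned.

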